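# Make up two press kits from the coil-shop stock

## Task

Make up the two kits for the arbor press. In the long three-compartment tray, put the tall copper coil in the middle compartment, and the plain steel sleeve and the rectangular aluminium block in the two end ones, one each, either way round; in the short two-compartment tray, put the wide copper coil in the larger compartment and the stepped steel plunger in the smaller one. Everything is to stand upright and flat on the tray floor, and the oil bottle, the amber jar and the flat tin must stay standing where they are.

Things in the scene. Friction and masses are not known exactly. Their poses are not given: they have to be found in the camera images.
- tall_coil: Copper-wound coil with thin black end flanges, the slender one: a cylinder 40 mm in diameter and 62 mm high. Stands upright; origin at the centre of its underside, z up.
- wide_coil: Copper-wound coil with thin black end flanges, the low wide one: a cylinder 50 mm in diameter and 42 mm high. Stands upright; origin at the centre of its underside, z up.
- plunger: Stepped steel plunger: a foot 30 mm in diameter and 18 mm high, with a shaft 16 mm in diameter above it, 58 mm high in all. Stands upright; origin at the centre of its underside, z up.
- sleeve: Plain steel sleeve (tube): 36 mm outer and 22 mm inner diameter, 42 mm high, hole upright. Stands upright; origin at the centre of its underside, z up.
- block: Rectangular aluminium bearing block: 44 mm along its x, 28 mm along its y, 42 mm high; two small dark screw holes on top. Stands upright; origin at the centre of its underside, z up.
- long_tray: Sheet aluminium, floor 3 mm thick, walls and dividers 3 mm thick and 14 mm high over all; screwed to the table. Origin at the centre of its underside, x along its length, z up. 210 mm long, 72 mm wide; two cross walls make three equal compartments, each 66 mm by 66 mm inside, centred at x = -69, 0 and +69 mm, y = 0.
- short_tray: Sheet aluminium, floor 3 mm thick, walls and dividers 3 mm thick and 14 mm high over all; screwed to the table. Origin at the centre of its underside, x along its length, z up. 137 mm long, 82 mm wide; one cross wall makes two compartments, both 76 mm across (y): the larger, 76 mm along x, is centred at x = -27.5 mm, the smaller, 52 mm along x, at x = +39.5 mm.
- oil_bottle: Bystander: small white plastic bottle with a black cap, 32 mm in diameter, 85 mm high. Stands upright; origin at the centre of its underside, z up.
- jar: Bystander: small amber glass jar with a white cap, 38 mm in diameter, 58 mm high. Stands upright; origin at the centre of its underside, z up.
- tin: Bystander: flat round dark grey tin, 57 mm in diameter, 25 mm high. Stands upright; origin at the centre of its underside, z up.

How it is judged:
At the end, for the whole second after the job is handed in: Each part upright (0.1 rad), at rest, within 3.5 mm of the tray floor, its centre inside its compartment: long tray: tall coil middle, sleeve and block one in each end; short tray: wide coil larger, plunger smaller. Bottle, jar and tin upright (0.4 rad) and within 20 mm of their starts (z of tall_coil in the frame of long_tray between 0 and 0.0065 m and angle between each of tall_coil, sleeve, block, wide_coil, plunger's own z axis and vertical below 0.1 rad and linear speed of each of tall_coil, sleeve, block, wide_coil, plunger below 0.02 m/s and z of sleeve in the frame of long_tray between 0 and 0.0065 m and z of block in the frame of long_tray between 0 and 0.0065 m and z of wide_coil in the frame of short_tray between 0 and 0.0065 m and z of plunger in the frame of short_tray between 0 and 0.0065 m and x of tall_coil in the frame of long_tray between -0.033 and 0.033 m and y of tall_coil in the frame of long_tray between -0.033 and 0.033 m and ((x of sleeve in the frame of long_tray between 0.036 and 0.102 m and y of sleeve in the frame of long_tray between -0.033 and 0.033 m and x of block in the frame of long_tray between -0.102 and -0.036 m and y of block in the frame of long_tray between -0.033 and 0.033 m) or (x of sleeve in the frame of long_tray between -0.102 and -0.036 m and y of sleeve in the frame of long_tray between -0.033 and 0.033 m and x of block in the frame of long_tray between 0.036 and 0.102 m and y of block in the frame of long_tray between -0.033 and 0.033 m)) and x of wide_coil in the frame of short_tray between -0.0655 and 0.0105 m and y of wide_coil in the frame of short_tray between -0.038 and 0.038 m and x of plunger in the frame of short_tray between 0.0135 and 0.0655 m and y of plunger in the frame of short_tray between -0.038 and 0.038 m and distance of each of oil_bottle, jar, tin from where it was at the start of the episode below 0.02 m and angle between each of oil_bottle, jar, tin's own z axis and vertical below 0.4 rad); the robot touches nothing.
It fails at once if the oil bottle is shifted by more than 20 mm or tipped (distance of oil_bottle from where it was at the start of the episode above 0.02 m or angle between oil_bottle's own z axis and vertical above 0.4 rad).
It fails at once if the amber jar is shifted by more than 20 mm or tipped (distance of jar from where it was at the start of the episode above 0.02 m or angle between jar's own z axis and vertical above 0.4 rad).
It fails at once if the flat tin is shifted by more than 20 mm or tipped (distance of tin from where it was at the start of the episode above 0.02 m or angle between tin's own z axis and vertical above 0.4 rad).
It also fails if it takes over 128 s, if anything falls off the work surface, if the arm or the gripper's body presses on something with over 40 N, if the wrist force passes 120 N, or if a joint passes its speed limit or range.

## Robot

A 6-joint arm with a two-finger parallel gripper is mounted at the origin on the work surface. World frame = base frame: x ahead of the robot, y to its left, z up, the work surface at z = 0. Lengths are in m, angles in rad, forces in N, time in s.
With the tool pointing down it reaches from about 0.325 to 0.85 m from the base axis. Payload 15.5 kg.
Tool frame: the origin (TCP) lies midway between the tips of the shut fingers; the grasp point (between the pads) lies 19 mm behind it; z points along the fingers, y is the direction in which the jaws open and shut (so a half turn about z gives the same grasp; the last joint's range is limited). The gripper opens to 91 mm and grips with 3 to 60 N. Pads are 32 mm wide; open, the fingers measure 118 mm over their backs; the gripper's body (76 mm by 178 mm) begins 60 mm behind the grasp point.
Start: joints at [-1.399, 0.494, 1.345, -0, 1.302, -0.096], TCP at [0.165, -0.603, 0.214] pointing down, gripper open.
Joint ranges: [-2.91, 2.91], [-0.82, 2.16], [0.22, 2.67], [-1.22, 4.37], [0.12, 2.79], [-3.08, 3.08]. Speed limits (rad/s): [1.89, 1.89, 2.57, 3.01, 3.01, 3.01].

## Interface

Orientations are given as a unit quaternion [x, y, z, w].
In Python, from cell import get_obs, eyes, r gives the robot as it stands.
- The arm moves only by the shell command python3 -m crank 'ROWS'. ROWS is JSON, a list of rows, each a list of 3 entries, a list of its own where there are three numbers: the opening, from 0 (shut) to 1 (fully open), then the shift along the tool's x, y, z scaled (see below), then the turn about the tool's z scaled (see below). In form: [[claw, [x, y, z], turn], ...]. A call has exactly 5 rows; each row is the pose to reach, as a shift and turn from the pose commanded when the call began, along the tool's axes at that moment; what a row does not reach only later rows make up. The controller multiplies each number of a shift by 0.75 m and each number of a turn by 90 degrees. A row lasts 1/10 s, in which the tool goes at most 50 mm and 8.59 degrees, less where a joint would pass 70% of its speed; a pose out of reach is approached as far as the arm can. A call with a number of a shift or a turn outside -1 to 1 is refused whole. A call with a gripper value outside its range is refused whole. The fingers move at their own pace and stop on an object; the grip force is fixed at half the most. Time passes only in rows, so rows that repeat a pose let the fingers close, or fill a call up. It gives the time, the measured TCP pose, the force and the opening at its end, in the units of the state.
- get_obs(): the state, without advancing time (a new reading comes with each control period).
- eyes.grab_frame(name): name is "side" or "top"; returns a dict with "color" (420x560x3 uint8, red, green, blue), "depth" (420x560 float32, m along the optical axis (not along the pixel's ray), 0 where there is no reading), "K" (3x3 intrinsics, pixels), "k1" (the pictures are not rectified: a ray, as slopes to the right and down, at radius r is drawn at 1 + k1 r^2 times it, then the intrinsics apply), "R" (3x3) and "t" (3): a world point X has camera coordinates R X + t. Camera axes: x right, y down, z forward; pixel columns grow to the right and rows downward; lengths in m; the calibration is good to about 2 mm. A picture is of the moment at which its call begins.
- r.close_job(): hands the job in, once; it reports no verdict.
The state is a dict: "clock": time; "q": joint angles; "dq": joint speeds; "joint_efforts": joint torques, N m; "eef_pos": TCP position; "tool_rot": TCP orientation; "contact_force": force on the tool from outside, world axes, zero at the start; "wrist_torque": the same for the moment, N m; "width": opening from 0.0 (shut) to 1.0 (fully open).
Only numpy, scipy, OpenCV 4.12 (cv2) and the standard library are available. Lean on these libraries where they do the work, as an engineer would, in place of code of your own. Each camera call takes 0.05 s, during which the arm holds its last target. There are 200 camera calls.

## Working session

There is one attempt and no reset: what is moved stays moved. The work goes in short steps, Python scripts to look and compute and a shell command to move; the robot and the scene stay as the last step left them, time stands still between calls to the robot, and variables do not carry over. Pictures are saved under pics/ and viewed, about 12 in all and at most 16, crops included, and the job is handed in when it is done.

```bash
ls; mkdir -p pics
python3 - <<'E'
from cell import get_obs, eyes, r
import cv2,numpy as np
o=get_obs(); print(o)
for n in ("top","side"):
    f=eyes.grab_frame(n); np.savez(f"pics/{n}0.npz",**f)
    cv2.imwrite(f"pics/{n}0.png",cv2.resize(f["color"][:,:,::-1],None,fx=1.4,fy=1.4))
    print(n,f["K"],f["k1"],f["R"],f["t"],(f["depth"]>0).mean())
E
```

```text
pics
{'clock': 0.0, 'q': array([-1.39849297e+00,  4.94175867e-01,  1.34611196e+00, -3.60698497e-05,
        1.30246382e+00, -9.54778289e-02]), 'dq': array([-4.82177349e-04,  7.22731905e-04,  8.28495501e-04,  9.13772180e-04,
        2.77130236e-03, -5.45158035e-05]), 'joint_efforts': array([-2.15554763e-03, -8.78823137e+01, -3.81854689e+01,  7.04966253e-02,
        5.32635441e-02, -8.78663286e-05]), 'eef_pos': array([ 0.16531308, -0.60236937,  0.2133493 ]), 'tool_rot': array([ 9.91049231e-01,  1.33495642e-01, -3.96283784e-05, -5.78397569e-04]), 'contact_force': array([-0.13020906,  1.07977343,  0.0896941 ]), 'wrist_torque': array([-0.01950353, -0.04101028, -0.02295132]), 'width': 0.9981338500713258}
top [[496.33343175   0.         272.6815197 ]
 [  0.         496.33343175 202.23326828]
 [  0.           0.           1.        ]] -0.06940114749966986 [[-0.01704165 -0.99979941  0.01052237]
 [-0.98801368  0.01522405 -0.15361376]
 [ 0.15342275 -0.01301408 -0.98807494]] [0.01161769 0.5568497  0.89662335] 0.9959736394557823
side [[507.80739693   0.         281.82703835]
 [  0.         507.80739693 208.50106418]
 [  0.           0.           1.        ]] -0.06926910420189143 [[-0.89243314 -0.45107605  0.00966942]
 [-0.30474237  0.58683785 -0.75016893]
 [ 0.33270885 -0.67242229 -0.66117553]] [0.48353995 0.20147675 0.83182434] 0.9959013605442177
```

View pics/top0.png

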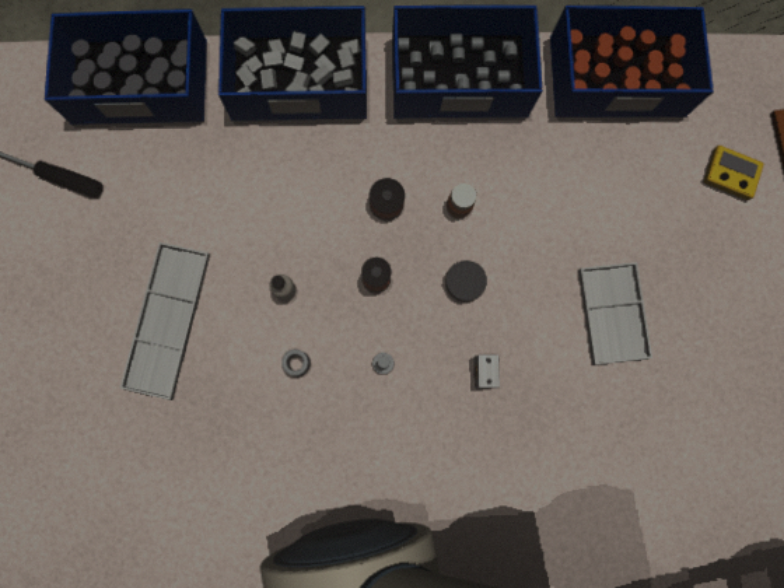

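View pics/side0.png

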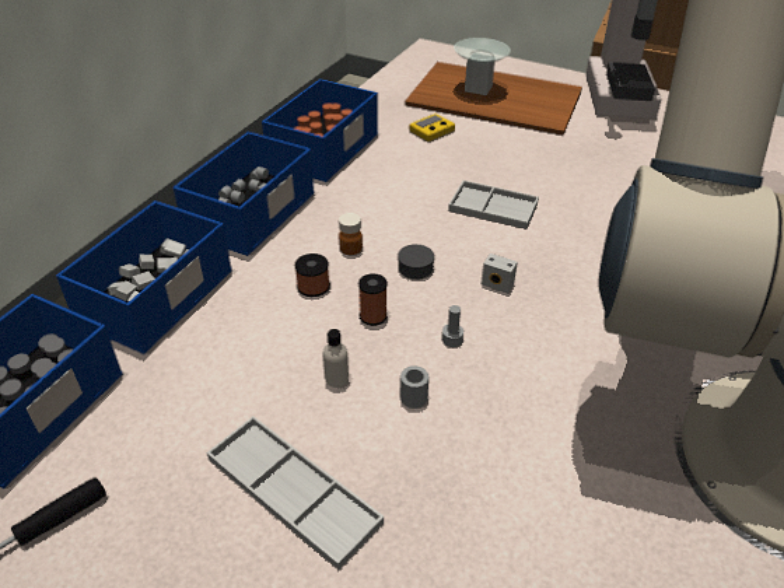

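Top view (1.4× px): wide coil (387,199), jar (461,200), bottle (282,287), tall coil (376,274), tin (466,281), sleeve (295,362), plunger (383,363), block (488,371). The long tray is at left with corners (162,246) (208,254) (172,398) (124,389). The short tray is at right, with its divider at about (614,306) and the smaller compartment on the far side. The side view confirms this layout and that everything is upright.

```bash
cat > h.py <<'E'
import numpy as np, cv2
def rays(f,uv):
    p=cv2.undistortPoints(np.float64(uv).reshape(-1,1,2),f["K"],np.array([float(f["k1"]),0,0,0])).reshape(-1,2)
    return np.c_[p,np.ones(len(p))]
def cloud(f):
    H,W=f["depth"].shape
    v,u=np.mgrid[:H,:W]; d=rays(f,np.c_[u.ravel(),v.ravel()])
    return ((d*f["depth"].reshape(-1,1)-f["t"])@f["R"]).reshape(H,W,3)
def onplane(f,uv,z):
    d=rays(f,uv)@f["R"]; c=-f["R"].T@f["t"]
    return c+d*((z-c[2])/d[:,2])[:,None]
def proj(f,X):
    return cv2.projectPoints(np.float64(X).reshape(-1,1,3),cv2.Rodrigues(f["R"])[0],f["t"],f["K"],np.array([float(f["k1"]),0,0,0]))[0].reshape(-1,2)
E
python3 - <<'E'
from h import *
F={n:dict(np.load(f"pics/{n}0.npz")) for n in("top","side")}
T=F["top"]
px=dict(wide=(387,199,42),jar=(461,200,58),bottle=(282,287,85),tall=(376,274,62),tin=(466,281,25),sleeve=(295,362,42),plunger=(383,363,58),block=(488,371,42))
C={n:cloud(F[n]) for n in F}
for n in C:
    P=C[n].reshape(-1,3); m=(P[:,0]>.3)&(P[:,0]<.75)&(abs(P[:,1])<.35); print(n,"table z",np.median(P[m,2]), np.percentile(P[m,2],[5,20,80]))
for k,(u,v,h) in px.items():
    g=onplane(T,[(u/1.4,v/1.4)],h/1000)[0]
    for n in C:
        P=C[n].reshape(-1,3); s=P[(np.hypot(*(P[:,:2]-g[:2]).T)<.045)&(P[:,2]>.012)]
        zt=np.percentile(s[:,2],95); t=s[s[:,2]>zt-.005]
        (c,rad)=cv2.minEnclosingCircle(np.float32(t[:,:2]*1000)); 
        print(k,n,"ztop %.1f"%(zt*1000),"n",len(t),"centroid",(t[:,:2].mean(0)*1000).round(1),"mec",np.round(c,1),round(rad,1),"all",np.round(cv2.minAreaRect(np.float32(t[:,:2]*1000))[1:],1) if 0 else cv2.minAreaRect(np.float32(t[:,:2]*1000))[1:])
# trays
for n,cl in C.items():
    P=cl; hsv=cv2.cvtColor(F[n]["color"],cv2.COLOR_RGB2HSV)
    for nm,cx,cy in (("long",166,322),("short",614,314)):
        g=onplane(T,[(cx/1.4,cy/1.4)],.01)[0]
        near=np.hypot(P[...,0]-g[0],P[...,1]-g[1])<.13
        m=near&(P[...,2]>.0085)&(P[...,2]<.03)
        q=np.float32(P[m][:,:2]*1000); fl=near&(hsv[...,1]<40)&(P[...,2]<.008)
        print(nm,n,"rim",m.sum(),cv2.minAreaRect(q),"floor z",np.median(P[fl][:,2]) if fl.sum() else None, "rimz",np.percentile(P[m][:,2],90))
E
```

```text
top table z 0.0004921404696491963 [-0.00253723 -0.00110051  0.00236715]
side table z 0.0006113157121324671 [-0.00171073 -0.00062108  0.00239188]
wide top ztop 44.9 n 462 centroid [680.   -5.6] mec [680.2  -5.7] 25.3 all ((46.5762939453125, 50.174957275390625), 89.0274887084961)
wide side ztop 44.1 n 324 centroid [681.5  -3.5] mec [682.   -4.4] 26.5 all ((47.263099670410156, 52.50086212158203), 31.132389068603516)
jar top ztop 60.4 n 242 centroid [ 674.4 -110.2] mec [ 674.5 -110.6] 17.7 all ((32.670692443847656, 34.54656219482422), 45.47026824951172)
jar side ztop 59.6 n 138 centroid [ 675.5 -107.1] mec [ 675.5 -107.7] 18.3 all ((34.0732307434082, 33.26361083984375), 75.97567749023438)
bottle top ztop 86.3 n 63 centroid [554.7 138.9] mec [554.4 139. ] 8.3 all ((14.71188735961914, 14.065462112426758), 44.46215057373047)
bottle side ztop 85.1 n 71 centroid [555.8 141.5] mec [556.7 140.3] 9.3 all ((16.702796936035156, 16.232460021972656), 73.74118041992188)
tall top ztop 64.8 n 335 centroid [569.7  10.9] mec [569.9  10.6] 20.2 all ((37.24720001220703, 38.1837272644043), 89.26937103271484
[... 1207 characters left out ...]
96094)
long top rim 762 ((525.5571899414062, 346.67718505859375), (158.88926696777344, 210.77992248535156), 76.22669982910156) floor z 0.0012390270902838567 rimz 0.016078486075587727
short top rim 552 ((515.5050048828125, -324.2490234375), (137.16885375976562, 84.27239990234375), 5.378052234649658) floor z 0.000805995948624032 rimz 0.01575576609453015
long side rim 1345 ((516.6099243164062, 306.14434814453125), (74.8987045288086, 213.0112762451172), 76.84487915039062) floor z 0.0011586115627700226 rimz 0.01553745844982698
short side rim 438 ((516.94873046875, -323.876708984375), (138.78504943847656, 90.13114929199219), 4.8482513427734375) floor z 0.0012716535218952711 rimz 0.0157438570825018
```

```bash
cat > st.py <<'E'
# state, and shift (scaled, tool axes) to world targets given as x,y,z in mm
import sys,numpy as np
from cell import get_obs
from scipy.spatial.transform import Rotation as Ro
o=get_obs(); R=Ro.from_quat(o["tool_rot"]); M=R.as_matrix()
print("t %.1f tcp"%o["clock"],(o["eef_pos"]*1000).round(1),"yaw %.2f tilt %.2f"%(np.degrees(np.arctan2(M[1,0],M[0,0])),np.degrees(np.arccos(-M[2,2]))),"F",o["contact_force"].round(1),"w %.3f"%o["width"])
for a in sys.argv[1:]:
    p=np.array(eval(a))/1000; print(a,((p-o["eef_pos"])@M/.75).round(4))
E
python3 - <<'E'
from h import *
F={n:dict(np.load(f"pics/{n}0.npz")) for n in("top","side")}
seeds=dict(long=[(525,305)],short=[(516,-324)])
for n,f in F.items():
    C=cloud(f); im=f["color"]; hsv=cv2.cvtColor(im,cv2.COLOR_RGB2HSV)
    print(n,"table hsv",hsv[proj(f,[[.5,.22,0]]).astype(int)[0][::-1][0],proj(f,[[.5,.22,0]]).astype(int)[0][0]],"tray",hsv[proj(f,[[.52,.306,.003]]).astype(int)[0][::-1][0],proj(f,[[.52,.306,.003]]).astype(int)[0][0]])
    for k,c,rx,ry in(("long",(520,306),125,75),("short",(516,-324),85,62)):
        m=((hsv[...,1]<28)|(C[...,2]>.009))&(abs(C[...,0]*1000-c[0])<rx)&(abs(C[...,1]*1000-c[1])<ry)
        m=cv2.morphologyEx(cv2.morphologyEx(m.astype(np.uint8),cv2.MORPH_CLOSE,np.ones((3,3))),cv2.MORPH_OPEN,np.ones((3,3)))
        cn=max(cv2.findContours(m,cv2.RETR_EXTERNAL,cv2.CHAIN_APPROX_NONE)[0],key=cv2.contourArea).reshape(-1,2)
        q=onplane(f,cn,.014)[:,:2]*1000
        print(k,n,cv2.minAreaRect(np.float32(q)))
E
python3 st.py "(451.5,4.5,150)"
```

```text
top table hsv [ 10  41 138] tray [ 35  12 124]
long top ((515.85009765625, 304.4935302734375), (76.4295654296875, 211.0048370361328), 76.72649383544922)
short top ((514.8833618164062, -323.8428039550781), (138.8418731689453, 86.29774475097656), 4.9880805015563965)
side table hsv [ 12  40 217] tray [ 23  16 190]
long side ((514.8203735351562, 308.35406494140625), (77.61825561523438, 216.2448272705078), 76.62064361572266)
short side ((515.10693359375, -316.6966247558594), (139.9396514892578, 102.802001953125), 5.269274711608887)
t 0.1 tcp [ 165.3 -602.4  213.4] yaw 15.35 tilt 0.06 F [-0.1  0.  -0.7] w 0.998
(451.5,4.5,150) [ 0.5821 -0.6793  0.0853]
```

```bash
python3 -m crank '[[1,[0.04,-0.044,0.018],0.06],[1,[0.08,-0.09,0.018],0.1706],[1,[0.12,-0.14,0.018],0.1706],[1,[0.16,-0.18,0.018],0.1706],[1,[0.19,-0.22,0.018],0.1706]]'; python3 st.py "(451.5,4.5,200)"
```

```text
clock: 0.6
eef_pos: [0.2598, -0.4039, 0.2003]
tool_rot: [1.0, -0.0, 0.0, -0.0]
contact_force: [0.9, 0.2, -0.0]
width: 1.001
t 0.6 tcp [ 259.8 -403.9  200.3] yaw -0.00 tilt 0.02 F [ 0.9  0.2 -0. ] w 1.001
(451.5,4.5,200) [ 0.2555 -0.5446  0.0006]
```

```bash
python3 -m crank '[[1,[0.025,-0.054,0],0],[1,[0.05,-0.109,0],0],[1,[0.075,-0.163,0],0],[1,[0.1,-0.218,0],0],[1,[0.1278,-0.2723,0],0]]' >/dev/null; python3 -m crank '[[1,[0.025,-0.054,0],0],[1,[0.05,-0.109,0],0],[1,[0.075,-0.163,0],0],[1,[0.1,-0.218,0],0],[1,[0.1277,-0.2723,0],0]]'>/dev/null;  python3 -m crank '[[0.7,[0,0,0.05],0],[0.7,[0,0,0.1],0],[0.7,[0,0,0.14],0],[0.7,[0,0,0.16],0],[0.7,[0,0,0.16],0]]'
python3 - <<'E'
from h import *
from cell import eyes
a=eyes.grab_frame("side"); b=eyes.grab_frame("top")
cv2.imwrite("pics/p1.png",np.hstack([a["color"][120:420,150:500],b["color"][100:400,100:450]])[:,:,::-1])
E
python3 st.py "(451.5,4.5,26)"
```

```text
clock: 2.1
eef_pos: [0.4495, 0.0027, 0.0787]
tool_rot: [1.0, -0.0, -0.002, -0.0]
contact_force: [0.5, -0.0, 0.5]
width: 0.698
t 2.2 tcp [450.9   2.5  80.7] yaw -0.01 tilt 0.02 F [-0.1  0.1  0.4] w 0.697
(451.5,4.5,26) [ 0.0009 -0.0027  0.0729]
```

View pics/p1.png

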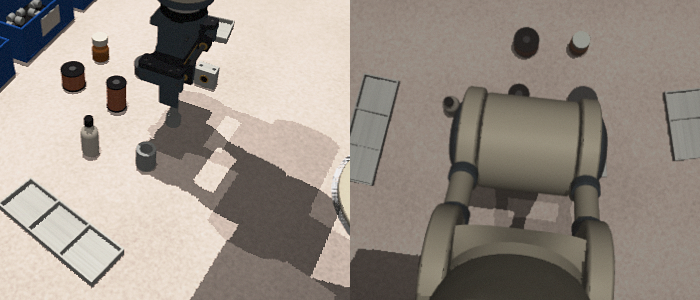

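The side view shows the gripper directly over the plunger, whose foot is at (172,115) in the crop. The other parts and the bystanders are undisturbed.

```bash
python3 -m crank '[[0.7,[0,0,0.03],0],[0.7,[0,0,0.05],0],[0.7,[0,0,0.065],0],[0.7,[0,0,0.0727],0],[0.7,[0,0,0.0727],0]]';  python3 -m crank '[[0,[0,0,0],0],[0,[0,0,0],0],[0,[0,0,0],0],[0,[0,0,0],0],[0,[0,0,0],0]]'; python3 -m crank '[[0,[0,0,0],0],[0,[0,0,0],0],[0,[0,0,0],0],[0,[0,0,-0.02],0],[0,[0,0,-0.04],0]]'; python3 st.py "(555,-320.5,200)"
```

```text
clock: 2.7
eef_pos: [0.4512, 0.0024, 0.0262]
tool_rot: [1.0, -0.0, 0.0, 0.0]
contact_force: [-0.2, -0.2, 0.1]
width: 0.702
clock: 3.2
eef_pos: [0.4509, 0.0025, 0.026]
tool_rot: [1.0, -0.0, 0.0, 0.0]
contact_force: [0.2, -0.6, 0.1]
width: 0.294
clock: 3.7
eef_pos: [0.4504, 0.0026, 0.0559]
tool_rot: [1.0, -0.0, -0.001, -0.0]
contact_force: [1.2, 0.3, -1.2]
width: 0.165
t 3.7 tcp [450.4   2.6  55.9] yaw -0.01 tilt 0.08 F [ 1.2  0.3 -1.2] w 0.165
(555,-320.5,200) [ 0.1393  0.4307 -0.1924]
```

```bash
python3 -m crank '[[0,[0,0,-0.04],0],[0,[0,0,-0.09],0],[0,[0,0,-0.13],0],[0,[0.01,0.03,-0.15],0],[0,[0.025,0.08,-0.15],0]]' >/dev/null; python3 -m crank '[[0,[0.015,0.05,0],0],[0,[0.03,0.1,0],0],[0,[0.047,0.15,0],0],[0,[0.064,0.2,0],0],[0,[0.08,0.25,0],0]]' >/dev/null; python3 -m crank '[[0,[0.015,0.05,0],0],[0,[0.025,0.08,0],0],[0,[0.0343,0.1,0],0],[0,[0.0343,0.1007,0],0],[0,[0.0343,0.1007,0],0]]'; python3 st.py "(555,-320.5,80)"
```

```text
clock: 5.2
eef_pos: [0.5548, -0.3201, 0.1679]
tool_rot: [1.0, -0.0, -0.0, -0.0]
contact_force: [0.9, 0.3, -2.2]
width: 0.167
t 5.2 tcp [ 554.8 -320.1  167.9] yaw -0.03 tilt 0.07 F [ 0.9  0.3 -2.2] w 0.167
(555,-320.5,80) [0.0004 0.0006 0.1172]
```

```bash
python3 -m crank '[[0,[0,0,0.04],0],[0,[0,0,0.08],0],[0,[0,0,0.11],0],[0,[0,0,0.13],0],[0,[0,0,0.14],0]]' ; python3 -m crank '[[0,[0,0,0.015],0],[0,[0,0,0.03],0],[0,[0,0,0.037],0],[0,[0,0,0.042],0],[0,[0,0,0.0427],0]]';  python3 -m crank '[[0,[0,0,0.0],0],[0,[0,0,0],0],[0,[0,0,0],0],[0,[0,0,0],0],[0,[0,0,0],0]]'
python3 - <<'E'
from h import *
from cell import eyes
a=eyes.grab_frame("side"); b=eyes.grab_frame("top")
cv2.imwrite("pics/p2.png",np.hstack([cv2.resize(a["color"][60:220,270:470],None,fx=2,fy=2),cv2.resize(b["color"][140:300,360:560],None,fx=2,fy=2)])[:,:,::-1])
E
python3 st.py "(555,-320.5,30.5)"
```

```text
clock: 5.7
eef_pos: [0.5547, -0.3194, 0.0623]
tool_rot: [1.0, 0.0, -0.001, -0.001]
contact_force: [0.3, 0.2, -0.9]
width: 0.164
clock: 6.2
eef_pos: [0.5552, -0.3205, 0.0311]
tool_rot: [1.0, -0.0, -0.0, -0.0]
contact_force: [-0.3, 1.0, -1.4]
width: 0.168
clock: 6.7
eef_pos: [0.5553, -0.3206, 0.0315]
tool_rot: [1.0, -0.0, 0.0, 0.0]
contact_force: [-0.3, 0.4, -1.0]
width: 0.17
t 6.8 tcp [ 555.3 -320.6   31.4] yaw -0.01 tilt 0.01 F [-0.3  0.3 -0.9] w 0.169
(555,-320.5,30.5) [-0.0004 -0.0001  0.0012]
```

View pics/p2.png

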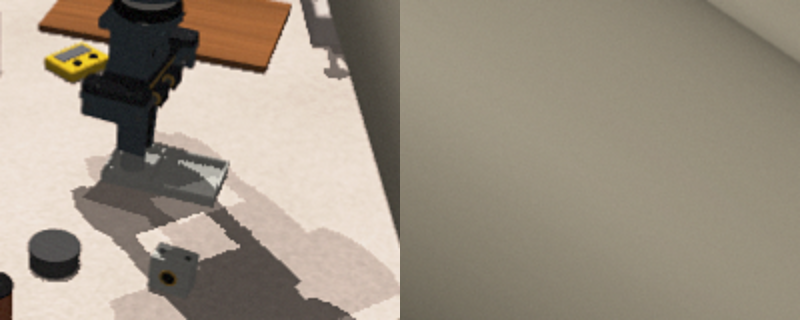

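The side crop shows the fingers over the far end of the short tray at (138,150), where the smaller compartment is. The top view is blocked by the arm. I'll lower the last millimetre and release.

```bash
python3 -m crank '[[0,[0,0,0.0012],0],[0,[0,0,0.002],0],[0,[0,0,0.002],0],[0,[0,0,0.002],0],[0,[0,0,0.002],0]]';  python3 -m crank '[[0.5,[0,0,0.0],0],[0.5,[0,0,0],0],[0.5,[0,0,0],0],[0.5,[0,0,0],0],[0.5,[0,0,0],0]]'; python3 -m crank '[[0.5,[0,0,-0.02],0],[0.5,[0,0,-0.06],0],[0.5,[0,0,-0.12],0],[1,[0,0,-0.18],0],[1,[0,0,-0.22],0]]'; python3 st.py "(437.2,-136,200)"
```

```text
clock: 7.3
eef_pos: [0.5553, -0.3205, 0.0299]
tool_rot: [1.0, -0.0, -0.0, -0.0]
contact_force: [-0.5, -0.3, -1.0]
width: 0.169
clock: 7.8
eef_pos: [0.5553, -0.3205, 0.0299]
tool_rot: [1.0, -0.0, 0.0, 0.0]
contact_force: [-0.1, 0.9, 0.5]
width: 0.496
clock: 8.3
eef_pos: [0.5559, -0.321, 0.1995]
tool_rot: [1.0, -0.0, 0.002, 0.001]
contact_force: [0.2, -0.5, -1.1]
width: 0.646
t 8.3 tcp [ 555.9 -321.   199.5] yaw -0.01 tilt 0.22 F [ 0.2 -0.5 -1.1] w 0.646
(437.2,-136,200) [-0.1583 -0.2466 -0.0018]
```

```bash
python3 -m crank '[[1,[-0.03,-0.05,0],0],[1,[-0.06,-0.1,0],0],[1,[-0.095,-0.15,0],0],[1,[-0.13,-0.2,0],0],[1,[-0.1583,-0.2466,0],0]]'>/dev/null;  python3 -m crank '[[1,[0,0,0.05],0],[1,[0,0,0.1],0],[1,[0,0,0.14],0],[1,[0,0,0.16],0],[1,[0,0,0.16],0]]'
python3 - <<'E'
from h import *
from cell import eyes
a=eyes.grab_frame("side"); 
cv2.imwrite("pics/p3.png",cv2.resize(a["color"][60:260,220:470],None,fx=3,fy=3)[:,:,::-1])
E
python3 st.py "(437.2,-136,18)"
```

```text
clock: 9.3
eef_pos: [0.4358, -0.1352, 0.0741]
tool_rot: [1.0, -0.0, -0.001, -0.001]
contact_force: [-0.3, 0.2, 0.4]
width: 0.998
t 9.3 tcp [ 436.4 -135.5   75.1] yaw -0.01 tilt 0.05 F [ 0.1 -0.5  0.5] w 0.998
(437.2,-136,18) [0.0011 0.0007 0.0762]
```

View pics/p3.png

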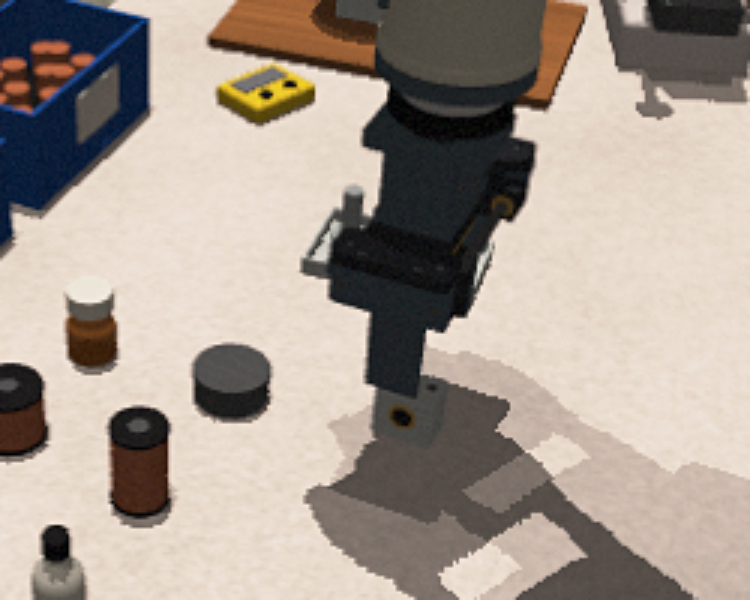

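The plunger stands upright in the short tray's far compartment (352,210), and the gripper is over the block (405,410).

```bash
python3 -m crank '[[1,[0,0,0.03],0],[1,[0,0,0.05],0],[1,[0,0,0.065],0],[1,[0,0,0.0757],0],[1,[0,0,0.0757],0]]';  python3 -m crank '[[0,[0,0,0],0],[0,[0,0,0],0],[0,[0,0,0],0],[0,[0,0,0],0],[0,[0,0,0],0]]'; python3 -m crank '[[0,[0,0,0],0],[0,[0,0,0],0],[0,[0,0,0],0],[0,[0,0,0],0],[0,[0,0,0],0]]'; python3 -m crank '[[0,[0,0,0],0],[0,[0,0,-0.03],0],[0,[0,0,-0.08],0],[0,[0,0,-0.14],0],[0,[0,0,-0.2],0]]'; python3 st.py "(449,322,200)"
```

```text
clock: 9.85
eef_pos: [0.4369, -0.1357, 0.0184]
tool_rot: [1.0, -0.0, 0.0, 0.0]
contact_force: [0.3, -0.4, 0.7]
width: 0.995
clock: 10.35
eef_pos: [0.4366, -0.1356, 0.0183]
tool_rot: [1.0, -0.0, 0.0, 0.0]
contact_force: [0.1, -0.3, 0.8]
width: 0.593
clock: 10.85
eef_pos: [0.4366, -0.1356, 0.0181]
tool_rot: [1.0, -0.0, 0.0, 0.0]
contact_force: [0.3, -0.7, -0.9]
width: 0.305
clock: 11.35
eef_pos: [0.4358, -0.1352, 0.1695]
tool_rot: [1.0, -0.0, -0.001, -0.0]
contact_force: [0.4, -0.3, -2.1]
width: 0.303
t 11.3 tcp [ 435.8 -135.2  169.5] yaw -0.01 tilt 0.08 F [ 0.4 -0.3 -2.1] w 0.303
(449,322,200) [ 0.0174 -0.6096 -0.0403]
```

```bash
python3 -m crank '[[0,[0,-0.04,0],0],[0,[0,-0.1,0],0],[0,[0.005,-0.16,0],0],[0,[0.01,-0.22,0],0],[0,[0.0174,-0.28,0],0]]'>/dev/null;  python3 -m crank '[[0,[0,-0.06,0],0],[0,[0,-0.12,0],0],[0,[0,-0.18,0],0],[0,[0,-0.24,0],0],[0,[0,-0.29,0],0]]'>/dev/null; python3 -m crank '[[0,[0,-0.02,0],0],[0,[0,-0.0396,0],0],[0,[0,-0.0396,0.02],0],[0,[0,-0.0396,0.06],0],[0,[0,-0.0396,0.1],0]]'; python3 st.py "(449,322,22)"
```

```text
clock: 12.85
eef_pos: [0.45, 0.3211, 0.0926]
tool_rot: [1.0, -0.0, 0.0, -0.0]
contact_force: [0.3, 0.1, -2.0]
width: 0.304
t 12.8 tcp [450.  321.1  92.6] yaw -0.05 tilt 0.05 F [ 0.3  0.1 -2. ] w 0.304
(449,322,22) [-0.0014 -0.0012  0.0941]
```

```bash
python3 -m crank '[[0,[0,0,0.03],0],[0,[0,0,0.055],0],[0,[0,0,0.075],0],[0,[0,0,0.085],0],[0,[0,0,0.0925],0]]'>/dev/null;  python3 -m crank '[[0,[0,0,0],0],[0,[0,0,0],0],[0,[0,0,0],0],[0,[0,0,0],0],[0,[0,0,0],0]]'
python3 - <<'E'
from h import *
from cell import eyes
a=eyes.grab_frame("side"); 
cv2.imwrite("pics/p4.png",cv2.resize(a["color"][220:420,130:380],None,fx=3,fy=3)[:,:,::-1])
E
python3 st.py "(449,322,21.5)"
```

```text
clock: 13.85
eef_pos: [0.4498, 0.3217, 0.024]
tool_rot: [1.0, -0.0, 0.0, -0.0]
contact_force: [0.9, -0.2, -1.9]
width: 0.303
t 13.9 tcp [449.8 321.7  24. ] yaw -0.01 tilt 0.03 F [ 0.2 -0.6 -0.6] w 0.305
(449,322,21.5) [-0.0011 -0.0004  0.0033]
```

View pics/p4.png

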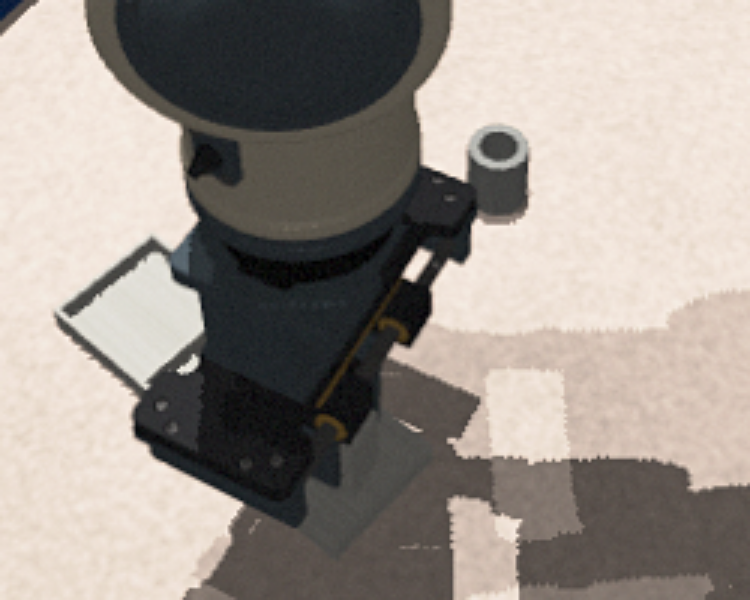

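The block is held over the near compartment of the long tray, around (350,480) in the crop. I'll lower it the last 2.5 mm and release.

```bash
python3 -m crank '[[0,[0,0,0.0012],0],[0,[0,0,0.0033],0],[0,[0,0,0.0033],0],[0,[0,0,0.0033],0],[0,[0,0,0.0033],0]]';  python3 -m crank '[[0.7,[0,0,0.0],0],[0.7,[0,0,0],0],[0.7,[0,0,0],0],[0.7,[0,0,0],0],[0.7,[0,0,0],0]]'; python3 -m crank '[[0.7,[0,0,-0.02],0],[0.7,[0,0,-0.06],0],[0.7,[0,0,-0.12],0],[1,[0,0,-0.18],0],[1,[0,0.02,-0.2],0]]'; python3 st.py "(453,122.2,175)"
```

```text
clock: 14.4
eef_pos: [0.4497, 0.3216, 0.0212]
tool_rot: [1.0, -0.0, -0.0, 0.0]
contact_force: [-0.5, -0.1, -2.0]
width: 0.306
clock: 14.9
eef_pos: [0.4497, 0.3216, 0.0213]
tool_rot: [1.0, -0.0, 0.0, -0.0]
contact_force: [-0.5, 0.2, -0.1]
width: 0.692
clock: 15.4
eef_pos: [0.4514, 0.3083, 0.1754]
tool_rot: [1.0, 0.0, 0.003, -0.002]
contact_force: [0.4, 0.1, -0.2]
width: 0.845
t 15.4 tcp [451.4 308.3 175.4] yaw 0.06 tilt 0.37 F [ 0.4  0.1 -0.2] w 0.845
(453,122.2,175) [ 1.900e-03  2.481e-01 -2.000e-04]
```

```bash
python3 -m crank '[[1,[0.001,0.06,0],0],[1,[0.002,0.12,0],0],[1,[0.003,0.18,0],0],[1,[0.0044,0.23,0],0],[1,[0.0044,0.2459,0],0]]'>/dev/null;  python3 -m crank '[[1,[0,0,0.0],0],[1,[0,0,0.05],0],[1,[0,0,0.1],0],[1,[0,0,0.13],0],[1,[0,0,0.13],0]]'
python3 - <<'E'
from h import *
from cell import eyes
a=eyes.grab_frame("side"); 
cv2.imwrite("pics/p5.png",cv2.resize(a["color"][200:420,130:380],None,fx=2.5,fy=2.5)[:,:,::-1])
E
python3 st.py "(453,122.2,18)"
```

```text
clock: 16.4
eef_pos: [0.4511, 0.123, 0.0713]
tool_rot: [1.0, 0.0, -0.002, 0.0]
contact_force: [-0.1, 0.6, 1.0]
width: 0.997
t 16.4 tcp [452.1 123.   72.9] yaw 0.04 tilt 0.16 F [0.5 0.4 0.7] w 1.000
(453,122.2,18) [0.0014 0.0011 0.0732]
```

View pics/p5.png

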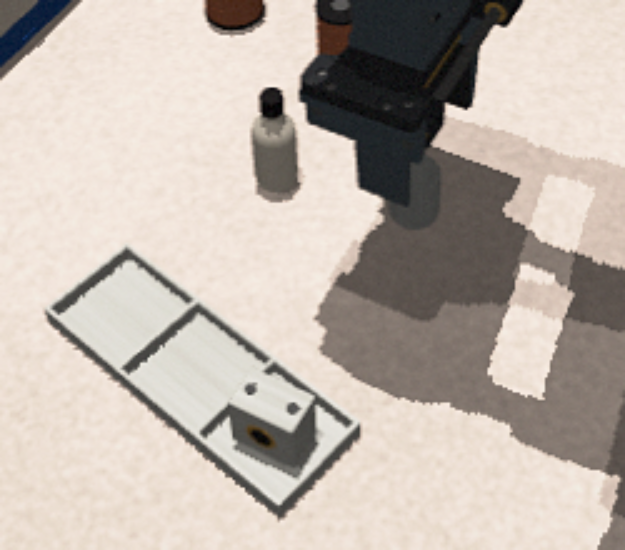

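The block stands upright inside the near compartment (270,420), and the gripper is over the sleeve. The bottle is clear.

```bash
python3 -m crank '[[1,[0,0,0.03],0],[1,[0,0,0.05],0],[1,[0,0,0.065],0],[1,[0,0,0.073],0],[1,[0,0,0.073],0]]';  python3 -m crank '[[0,[0,0,0],0],[0,[0,0,0],0],[0,[0,0,0],0],[0,[0,0,0],0],[0,[0,0,0],0]]'; python3 -m crank '[[0,[0,0,0],0],[0,[0,0,0],0],[0,[0,0,0],0],[0,[0,0,0],0],[0,[0,0,0],0]]'; python3 -m crank '[[0,[0,0,0],0],[0,[0,0,-0.03],0],[0,[0,0,-0.08],0],[0,[0,0,-0.14],0],[0,[0,0,-0.2],0]]'; python3 st.py "(583,290,200)"
```

```text
clock: 16.95
eef_pos: [0.4531, 0.1224, 0.0191]
tool_rot: [1.0, 0.0, -0.0, -0.0]
contact_force: [0.6, 0.7, -0.1]
width: 1.003
clock: 17.45
eef_pos: [0.4531, 0.1222, 0.0192]
tool_rot: [1.0, -0.0, 0.0, -0.0]
contact_force: [0.7, -0.1, 0.5]
width: 0.592
clock: 17.95
eef_pos: [0.453, 0.1222, 0.019]
tool_rot: [1.0, -0.0, 0.0, 0.0]
contact_force: [-0.6, -1.8, 2.6]
width: 0.398
clock: 18.45
eef_pos: [0.4523, 0.1222, 0.1705]
tool_rot: [1.0, -0.0, -0.001, 0.0]
contact_force: [2.1, 0.1, -2.2]
width: 0.396
t 18.4 tcp [452.3 122.2 170.5] yaw -0.01 tilt 0.06 F [ 2.1  0.1 -2.2] w 0.396
(583,290,200) [ 0.1742 -0.2238 -0.0396]
```

```bash
python3 -m crank '[[0,[0.01,-0.04,0],0],[0,[0.04,-0.08,0],0],[0,[0.075,-0.13,0],0],[0,[0.12,-0.17,0],0],[0,[0.15,-0.2,0],0]]'>/dev/null;  python3 -m crank '[[0,[0.0233,-0.0237,0],0],[0,[0.0233,-0.0237,0.02],0],[0,[0.0233,-0.0237,0.06],0],[0,[0.0233,-0.0237,0.1],0],[0,[0.0233,-0.0237,0.13],0]]'>/dev/null; python3 -m crank '[[0,[0,0,0.03],0],[0,[0,0,0.05],0],[0,[0,0,0.06],0],[0,[0,0,0.0645],0],[0,[0,0,0.0645],0]]'; python3 st.py "(583,290,22.5)"
```

```text
clock: 19.95
eef_pos: [0.5832, 0.2901, 0.0234]
tool_rot: [1.0, -0.0, 0.0, -0.0]
contact_force: [-0.8, 0.2, -0.8]
width: 0.392
t 19.9 tcp [583.2 290.1  23.4] yaw -0.01 tilt 0.02 F [-0.8  0.2 -0.8] w 0.392
(583,290,22.5) [-0.0003  0.0001  0.0012]
```

```bash
python3 -m crank '[[0,[0,0,0.0012],0],[0,[0,0,0.0014],0],[0,[0,0,0.0014],0],[0,[0,0,0.0014],0],[0,[0,0,0.0014],0]]';  python3 -m crank '[[0.75,[0,0,0.0],0],[0.75,[0,0,0],0],[0.75,[0,0,0],0],[0.75,[0,0,0],0],[0.75,[0,0,0],0]]'; python3 -m crank '[[0.75,[0,0,-0.02],0],[0.75,[0,0,-0.06],0],[0.75,[0,0,-0.12],0],[1,[0,0,-0.18],0],[1,[0,0,-0.2],0]]';  python3 -m crank '[[1,[0,0.06,0],0],[1,[-0.005,0.12,0],0],[1,[-0.01,0.18,0],0],[1,[-0.0167,0.24,0],0],[1,[-0.0167,0.3,0],0]]'>/dev/null;  python3 -m crank '[[1,[0,0.05,0],0],[1,[0,0.0716,0],0],[1,[0,0.0716,0],0],[1,[0,0.0716,0.05],0],[1,[0,0.0716,0.08],0]]'
python3 - <<'E'
from h import *
from cell import eyes
a=eyes.grab_frame("side"); 
cv2.imwrite("pics/p6.png",cv2.resize(a["color"][140:420,130:430],None,fx=2.1,fy=2.1)[:,:,::-1])
E
python3 st.py "(570.5,11.3,28)"
```

```text
clock: 20.45
eef_pos: [0.5831, 0.29, 0.0223]
tool_rot: [1.0, -0.0, 0.0, -0.0]
contact_force: [0.2, 0.0, -1.0]
width: 0.395
clock: 20.95
eef_pos: [0.583, 0.29, 0.0221]
tool_rot: [1.0, -0.0, 0.0, -0.0]
contact_force: [0.3, -0.4, -0.6]
width: 0.747
clock: 21.45
eef_pos: [0.5849, 0.2907, 0.1783]
tool_rot: [1.0, -0.0, 0.003, -0.001]
contact_force: [1.1, 0.3, -0.6]
width: 0.892
clock: 22.45
eef_pos: [0.5702, 0.0125, 0.1113]
tool_rot: [1.0, 0.0, 0.0, -0.0]
contact_force: [1.0, 0.3, 0.5]
width: 1.001
t 22.5 tcp [568.4  12.7 108.2] yaw 0.03 tilt 0.26 F [-3.2  0.1 -5.4] w 0.998
(570.5,11.3,28) [0.0032 0.002  0.1069]
```

View pics/p6.png

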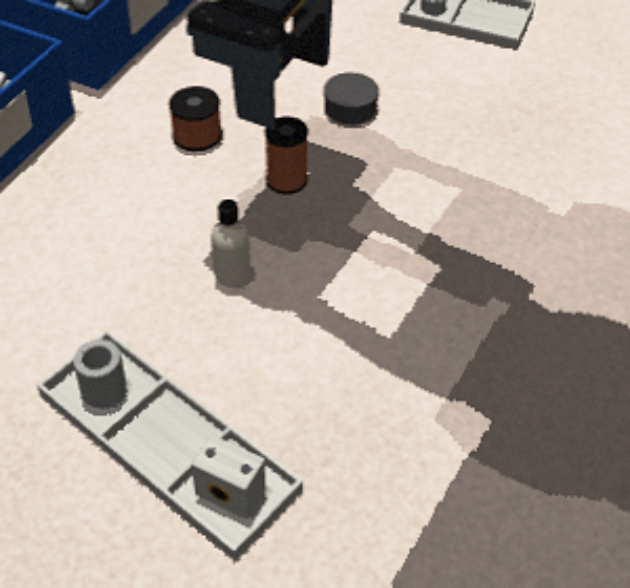

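The sleeve (100,375) and block (232,480) both stand in their end compartments. The gripper is above the tall coil (288,155), and the bottle (230,250) and tin (350,98) are untouched.

```bash
python3 -m crank '[[1,[0,0,0.0],0],[1,[0,0,0],0],[1,[0,0,0],0],[1,[0,0,0.03],0],[1,[0,0,0.04],0]]'; python3 st.py "(570.5,11.3,28)"; python3 -m crank '[[1,[0,0,0.03],0],[1,[0,0,0.05],0],[1,[0,0,0.065],0],[1,[0,0,0.07],0],[1,[0,0,0.07],0]]';  python3 -m crank '[[0,[0,0,0],0],[0,[0,0,0],0],[0,[0,0,0],0],[0,[0,0,0],0],[0,[0,0,0],0]]'; python3 -m crank '[[0,[0,0,0],0],[0,[0,0,0],0],[0,[0,0,0],0],[0,[0,0,0],0],[0,[0,0,0],0]]';python3 st.py "(516,306,28)"
```

```text
clock: 23.0
eef_pos: [0.5703, 0.0115, 0.0819]
tool_rot: [1.0, -0.0, 0.0, -0.0]
contact_force: [-0.2, 1.4, 0.2]
width: 0.998
t 23.0 tcp [570.3  11.5  81.9] yaw -0.00 tilt 0.01 F [-0.2  1.4  0.2] w 0.998
(570.5,11.3,28) [0.0003 0.0002 0.0718]
clock: 23.5
eef_pos: [0.5705, 0.0113, 0.0297]
tool_rot: [1.0, -0.0, -0.0, -0.0]
contact_force: [0.1, 0.2, -0.7]
width: 1.002
clock: 24.0
eef_pos: [0.5705, 0.0113, 0.0297]
tool_rot: [1.0, -0.0, 0.0, 0.0]
contact_force: [-0.5, -0.8, 0.4]
width: 0.592
clock: 24.5
eef_pos: [0.5704, 0.0112, 0.0296]
tool_rot: [1.0, -0.0, 0.0, 0.0]
contact_force: [-0.2, -1.0, 1.8]
width: 0.439
t 24.5 tcp [570.4  11.2  29.6] yaw -0.01 tilt 0.01 F [-0.2 -1.   1.8] w 0.439
(516,306,28) [-0.0726 -0.3931  0.0021]
```

```bash
python3 -m crank '[[0,[0,0,-0.02],0],[0,[0,0,-0.07],0],[0,[0,0,-0.13],0],[0,[0,0,-0.19],0],[0,[0,0,-0.24],0]]'>/dev/null; python3 -m crank '[[0,[0,-0.03,0],0],[0,[-0.01,-0.08,0],0],[0,[-0.03,-0.14,0],0],[0,[-0.045,-0.2,0],0],[0,[-0.06,-0.26,0],0]]'; python3 -m crank '[[0,[-0.01,-0.06,0],0],[0,[-0.0726,-0.11,0],0],[0,[-0.0126,-0.1331,0],0],[0,[-0.0126,-0.1331,0],0],[0,[-0.0126,-0.1331,0.03],0]]'; python3 st.py "(516,306,33)"
```

```text
clock: 25.5
eef_pos: [0.5244, 0.2078, 0.2094]
tool_rot: [1.0, -0.0, -0.0, -0.0]
contact_force: [0.7, 1.1, -1.9]
width: 0.437
clock: 26.0
eef_pos: [0.5177, 0.3075, 0.1887]
tool_rot: [1.0, 0.0, 0.002, -0.001]
contact_force: [0.8, -0.1, -1.7]
width: 0.434
t 26.0 tcp [517.7 307.5 188.7] yaw 0.04 tilt 0.26 F [ 0.8 -0.1 -1.7] w 0.434
(516,306,33) [-0.0031  0.0024  0.2076]
```

```bash
python3 -m crank '[[0,[0,0,0.04],0],[0,[0,0,0.09],0],[0,[0,0,0.13],0],[0,[0,0,0.16],0],[0,[0,0,0.17],0]]'>/dev/null; python3 -m crank '[[0,[0,0,0.015],0],[0,[0,0,0.025],0],[0,[0,0,0.034],0],[0,[0,0,0.034],0],[0,[0,0,0.034],0]]'; python3 st.py "(516,306,33)"
```

```text
clock: 27.0
eef_pos: [0.5162, 0.3062, 0.0345]
tool_rot: [1.0, -0.0, 0.0, -0.0]
contact_force: [0.3, -0.3, -2.2]
width: 0.434
t 27.0 tcp [516.2 306.2  34.5] yaw -0.01 tilt 0.03 F [ 0.3 -0.3 -2.2] w 0.434
(516,306,33) [-0.0003  0.0003  0.0019]
```

```bash
python3 -m crank '[[0,[0,0,0.0012],0],[0,[0,0,0.0022],0],[0,[0,0,0.0022],0],[0,[0,0,0.0022],0],[0,[0,0,0.0022],0]]';  python3 -m crank '[[0.75,[0,0,0.0],0],[0.75,[0,0,0],0],[0.75,[0,0,0],0],[0.75,[0,0,0],0],[0.75,[0,0,0],0]]'; python3 -m crank '[[0.75,[0,0,-0.02],0],[0.75,[0,0,-0.06],0],[0.75,[0,0,-0.12],0],[1,[0,0,-0.18],0],[1,[0,0,-0.22],0]]';  python3 -m crank '[[1,[0.02,0.05,0],0],[1,[0.05,0.1,0],0],[1,[0.08,0.15,0],0],[1,[0.11,0.2,0],0],[1,[0.14,0.25,0],0]]'>/dev/null;  python3 -m crank '[[1,[0.02,0.05,0],0],[1,[0.04,0.1,0],0],[1,[0.07,0.14,0],0],[1,[0.08,0.1647,0],0],[1,[0.08,0.1647,0],0]]'
python3 -m crank '[[1,[0,0,0.02],0],[1,[0,0,0.06],0],[1,[0,0,0.1],0],[1,[0,0,0.12],0],[1,[0,0,0.13],0]]'
python3 - <<'E'
from h import *
from cell import eyes
a=eyes.grab_frame("side"); 
cv2.imwrite("pics/p7.png",cv2.resize(a["color"][120:420,130:430],None,fx=2,fy=2)[:,:,::-1])
E
python3 st.py "(681,-5,18)"
```

```text
clock: 27.5
eef_pos: [0.5162, 0.3062, 0.0326]
tool_rot: [1.0, -0.0, 0.0, -0.0]
contact_force: [-0.4, 0.1, 1.7]
width: 0.432
clock: 28.0
eef_pos: [0.516, 0.3061, 0.0324]
tool_rot: [1.0, -0.0, -0.0, -0.0]
contact_force: [0.6, 0.3, 0.8]
width: 0.751
clock: 28.5
eef_pos: [0.5165, 0.3064, 0.2006]
tool_rot: [1.0, -0.0, 0.001, -0.001]
contact_force: [0.1, 1.0, 0.0]
width: 0.891
clock: 29.5
eef_pos: [0.6815, -0.0074, 0.197]
tool_rot: [1.0, -0.001, -0.0, 0.0]
contact_force: [-0.6, -0.2, -0.8]
width: 1.002
clock: 30.0
eef_pos: [0.6799, -0.004, 0.0987]
tool_rot: [1.0, 0.0, -0.001, -0.0]
contact_force: [0.9, 0.1, 0.5]
width: 1.0
t 30.1 tcp [680.1  -4.3  98.5] yaw 0.02 tilt 0.12 F [-0.8  0.6 -1. ] w 0.997
(681,-5,18) [0.0014 0.001  0.1073]
```

View pics/p7.png

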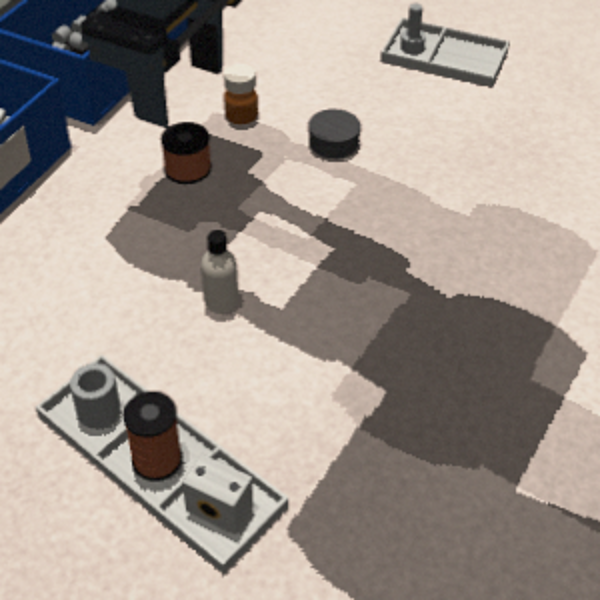

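The tall coil stands in the middle compartment (152,435), with the sleeve and block beside it. The gripper is above the wide coil (187,152), and the jar (241,95) is clear.

```bash
python3 -m crank '[[1,[0,0,0.02],0],[1,[0,0,0.04],0],[1,[0,0,0.06],0],[1,[0,0,0.08],0],[1,[0,0,0.09],0]]'; python3 -m crank '[[1,[0,0,0.008],0],[1,[0,0,0.0165],0],[1,[0,0,0.0165],0],[1,[0,0,0.0165],0],[1,[0,0,0.0165],0]]';  python3 -m crank '[[0,[0,0,0],0],[0,[0,0,0],0],[0,[0,0,0],0],[0,[0,0,0],0],[0,[0,0,0],0]]'; python3 -m crank '[[0,[0,0,0],0],[0,[0,0,0],0],[0,[0,0,0],0],[0,[0,0,0],0],[0,[0,0,0],0]]';python3 st.py "(488,-326.5,22)"
```

```text
clock: 30.55
eef_pos: [0.6801, -0.0049, 0.0304]
tool_rot: [1.0, -0.0, -0.001, -0.0]
contact_force: [0.4, -0.0, -0.2]
width: 1.0
clock: 31.05
eef_pos: [0.6813, -0.005, 0.0206]
tool_rot: [1.0, -0.0, 0.0, 0.0]
contact_force: [0.3, 1.3, -0.0]
width: 1.003
clock: 31.55
eef_pos: [0.681, -0.0049, 0.0201]
tool_rot: [1.0, -0.0, 0.0, -0.0]
contact_force: [0.5, 0.3, -0.4]
width: 0.59
clock: 32.05
eef_pos: [0.6809, -0.0051, 0.0201]
tool_rot: [1.0, -0.0, -0.0, 0.0]
contact_force: [0.3, -2.4, 0.7]
width: 0.544
t 32.0 tcp [680.9  -5.1  20.1] yaw -0.01 tilt 0.01 F [ 0.3 -2.4  0.7] w 0.544
(488,-326.5,22) [-0.2572  0.4286 -0.0025]
```

```bash
python3 -m crank '[[0,[0,0,-0.02],0],[0,[0,0,-0.07],0],[0,[0,0,-0.13],0],[0,[0,0,-0.18],0],[0,[0,0,-0.22],0]]'>/dev/null; python3 -m crank '[[0,[-0.02,0.03,0],0],[0,[-0.05,0.08,0],0],[0,[-0.08,0.13,0],0],[0,[-0.11,0.18,0],0],[0,[-0.14,0.23,0],0]]'>/dev/null; python3 -m crank '[[0,[-0.03,0.05,0],0],[0,[-0.06,0.1,0],0],[0,[-0.09,0.15,0],0],[0,[-0.11,0.18,0],0],[0,[-0.1172,0.1986,0],0]]'; python3 -m crank '[[0,[0,0,0],0],[0,[0,0,0.03],0],[0,[0,0,0.08],0],[0,[0,0,0.12],0],[0,[0,0,0.15],0]]';python3 st.py "(488,-326.5,24)"
```

```text
clock: 33.55
eef_pos: [0.4865, -0.3279, 0.1859]
tool_rot: [1.0, -0.001, 0.0, 0.0]
contact_force: [0.5, 1.4, -2.9]
width: 0.544
clock: 34.05
eef_pos: [0.4884, -0.3246, 0.071]
tool_rot: [1.0, 0.0, -0.0, -0.001]
contact_force: [0.2, 0.1, -2.5]
width: 0.541
t 34.0 tcp [ 488.4 -324.6   71. ] yaw 0.05 tilt 0.09 F [ 0.2  0.1 -2.5] w 0.541
(488,-326.5,24) [-0.0005  0.0026  0.0627]
```

```bash
python3 -m crank '[[0,[0,0,0.02],0],[0,[0,0,0.04],0],[0,[0,0,0.055],0],[0,[0,0,0.064],0],[0,[0,0,0.064],0]]'; python3 -m crank '[[0,[0,0,0],0],[0,[0,0,0.001],0],[0,[0,0,0.0015],0],[0,[0,0,0.0015],0],[0,[0,0,0.0015],0]]'; python3 st.py "(488,-326.5,23.3)"
```

```text
clock: 34.55
eef_pos: [0.4881, -0.3257, 0.024]
tool_rot: [1.0, 0.0, -0.0, -0.0]
contact_force: [0.3, 0.1, -2.3]
width: 0.542
clock: 35.05
eef_pos: [0.488, -0.3264, 0.0236]
tool_rot: [1.0, -0.0, 0.0, 0.0]
contact_force: [-0.2, 0.4, -2.9]
width: 0.541
t 35.0 tcp [ 488.  -326.4   23.6] yaw -0.02 tilt 0.01 F [-0.2  0.4 -2.9] w 0.541
(488,-326.5,23.3) [-0.      0.0001  0.0004]
```

Now I'll release, rise and back off towards the start pose so both cameras see everything.

```bash
python3 -m crank '[[0.8,[0,0,0],0],[0.8,[0,0,0],0],[0.8,[0,0,0],0],[0.8,[0,0,0],0],[0.8,[0,0,0],0]]'; python3 -m crank '[[0.8,[0,0,-0.02],0],[0.8,[0,0,-0.06],0],[0.8,[0,0,-0.12],0],[0.8,[0,0,-0.18],0],[0.8,[0,0,-0.22],0]]'; python3 -m crank '[[0.8,[-0.06,0.03,0],0],[0.8,[-0.12,0.08,0],0],[0.8,[-0.18,0.12,0],0],[0.8,[-0.24,0.16,0],0],[0.8,[-0.28,0.18,0],0]]';  python3 -m crank '[[0.8,[-0.04,0.04,0],0],[0.8,[-0.08,0.08,0],0],[0.8,[-0.12,0.12,0],0],[0.8,[-0.13,0.15,0],0],[0.8,[-0.13,0.15,0],0]]'; python3 -m crank '[[0.8,[0,0,0],0],[0.8,[0,0,0],0],[0.8,[0,0,0],0],[0.8,[0,0,0],0],[0.8,[0,0,0],0]]'
python3 - <<'E'
from h import *
from cell import eyes
F={n:eyes.grab_frame(n) for n in("top","side")}
cv2.imwrite("pics/p8.png",np.vstack([F["top"]["color"][90:310,60:500],F["side"]["color"][110:420,100:540]])[:,:,::-1])
C={n:cloud(F[n]).reshape(-1,3) for n in F}
g=dict(plunger=(555,-320.5,"S"),wide=(488,-326.5,"S"),sleeve=(583,290,"L"),tall=(516,306,"L"),block=(449,322,"L"),bottle=(555.5,140,""),jar=(675,-109,""),tin=(563,-113,""))
tr=dict(L=((516,306),-13.3),S=((515.5,-324),5.1))
for k,(x,y,t) in g.items():
    for n,P in C.items():
        s=P[(np.hypot(P[:,0]*1000-x,P[:,1]*1000-y)<36)&(P[:,2]>.02)&(P[:,2]<.12)]
        if len(s)<20: print(k,n,"none");continue
        zt=np.percentile(s[:,2],95); c=np.array(cv2.minEnclosingCircle(np.float32(s[s[:,2]>zt-.005][:,:2]*1000))[0]); out=""
        if t:
            o,a=tr[t]; a=np.radians(a); d=c-o; out="tray xy %.1f %.1f"%(d@[np.cos(a),np.sin(a)],d@[-np.sin(a),np.cos(a)])
        print(k,n,"ztop %.1f"%(zt*1000),c.round(1),out)
E
python3 st.py
```

```text
clock: 35.55
eef_pos: [0.488, -0.3264, 0.0234]
tool_rot: [1.0, -0.0, 0.0, 0.0]
contact_force: [0.0, 0.1, 0.7]
width: 0.796
clock: 36.05
eef_pos: [0.4885, -0.3268, 0.1916]
tool_rot: [1.0, -0.0, 0.001, 0.001]
contact_force: [-0.2, -0.3, -1.1]
width: 0.801
clock: 36.55
eef_pos: [0.2767, -0.4622, 0.1886]
tool_rot: [1.0, -0.0, 0.0, 0.0]
contact_force: [0.0, 0.1, 0.6]
width: 0.802
clock: 37.05
eef_pos: [0.1791, -0.5762, 0.1883]
tool_rot: [1.0, -0.001, -0.0, 0.001]
contact_force: [-0.4, 0.1, 0.2]
width: 0.802
clock: 37.55
eef_pos: [0.1812, -0.5733, 0.1885]
tool_rot: [1.0, 0.0, 0.0, 0.0]
contact_force: [-0.3, 0.4, 0.3]
width: 0.801
plunger top ztop 61.9 [ 555.1 -320.1] tray xy 39.8 0.4
plunger side ztop 61.7 [ 556.9 -318.4] tray xy 41.7 1.9
wide top ztop 48.1 [ 487.4 -325.5] tray xy -28.1 1.0
wide side ztop 47.6 [ 487.6 -326.4] tray xy -28.0 0.1
sleeve top ztop 46.9 [582.6 291.2] tray xy 68.3 0.9
sleeve side ztop 46.9 [584.1 290.6] tray xy 69.9 0.7
tall top ztop 67.9 [515.3 306.7] tray xy -0.9 0.5
tall side ztop 67.2 [516.  306.9] tray xy -0.2 0.9
block top ztop 47.9 [449.8 322.2] tray xy -68.1 0.6
block side ztop 46.9 [450.7 323.4] tray xy -67.6 1.9
bottle top ztop 86.4 [554.8 139.1] 
bottle side ztop 85.4 [556.5 140.6] 
jar top ztop 60.2 [ 674.2 -110.2] 
jar side ztop 59.7 [ 678.4 -107.6] 
tin top ztop 28.0 [ 562.1 -114. ] 
tin side ztop 27.3 [ 563.3 -112.1] 
t 37.6 tcp [ 181.  -573.4  188.5] yaw 0.01 tilt 0.00 F [-0.  -0.2  0.6] w 0.796
```

View pics/p8.png

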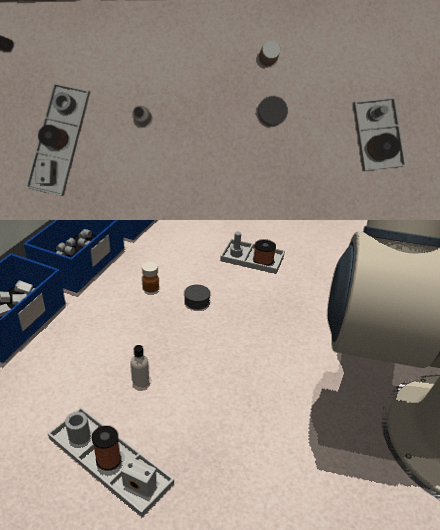

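Both views show all five parts upright and centred in their compartments. Every part's top rose about 3 mm from where it stood on the table, which is the tray floor thickness. The bystanders have not moved and the arm is clear, so I'm handing in.

```bash
python3 -c "
from cell import r
print(r.close_job())"
```

```text
the job is handed in; nothing more can be done
None
```

I made up both kits and handed the job in at about 37.6 s of the 128 s. No verdict was reported.

- **Long tray:** the tall coil is in the middle compartment, the sleeve in the far end and the block in the near end.
- **Short tray:** the wide coil is in the larger compartment and the plunger in the smaller one.

**Last checks, from both cameras:**
- **Position:** every part was within about 2.5 mm of its compartment centre and looked upright.
- **Height:** the tops came out 2.5–4 mm higher than they stood on the table, in line with the 3 mm tray floor. The plunger could only be compared in the side view. Both cameras' depth reads about 2 mm high, so I judged heights by that change.
- **Bystanders:** the bottle and tin measured within about 1 mm of their starts. The jar was within 1 mm from the top view but 3 mm from the side view; I took that as measurement noise, as nothing went near it.
- **Robot:** the arm was clear of everything and showed no contact force.

No check failed. The cameras disagreed by about 1–3 mm elsewhere. Early on, the side view's colour outline put the short tray about 7 mm off sideways, so I used the top view and the depth fits for that tray.

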